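# Seal the sample keeper: lid home at both ends, then the vent plug

## Task

The blue lid of the clear sample box is only resting on it. Press the lid down at both of its ends until it is fully home and flush all round, and only then push the red vent plug in its middle fully in. Press without forcing, leave the box where it stands, and do not knock over or shove the other loose things.

Things in the scene. Friction and masses are not known exactly. Their poses are not given: they have to be found in the camera images.
- box: clear open-topped plastic box, loose on the bench, 0.9 kg, 110 (x) x 160 (y) x 60 mm high, three small crucibles fixed inside. Origin at the centre of its underside; z up, y along its length toward its left end
- left_pad (a point): centre of the top face of the white thumb pad (60 x 24 mm, raised 3 mm above the lid) at the left (+y) end of the blue lid, 65 mm from the lid's middle. It lies 68.6 mm above the bench when that end is home and higher when it stands proud. The lid (118 x 168 x 5 mm) stays at whatever height it is pressed to; pressing a pad straight down with about 9 N moves that end down to a hard stop and leaves the other end where it is
- right_pad (a point): the same for the white pad at the right (-y) end of the lid
- plug_top (a point): centre of the top face of the red round vent plug (22 mm across) in the middle of the lid. It stands 17 mm above the blue lid when out and 9 mm when fully in (then 74.6 mm above the bench); it moves straight down into the lid with about 5 N (less than the lid needs), stops hard, and stays where it is pushed
- left_end (a joint): how far the lid's left end stands proud, as an angle in rad: 0 is home; 0.01 is 1.6 mm at the end; starts at 0.03 to 0.06
- right_end (a joint): the same for the lid's right end; starts at 0.02 to 0.06
- vent_plug (a joint): depth the plug is pushed in, in m: 0 is out, 0.008 fully in; starts at 0 to 0.002
- vial: bystander: glass sample vial with blue cap, 27 mm across, 60 mm tall, origin at the centre of its underside; stands behind the box
- tin: bystander: flat round metal tin, 62 mm across, 22 mm tall, origin at the centre of its underside; lies beside the box's left end
- beaker: bystander: small beaker, 54 mm across, 66 mm tall, origin at the centre of its underside; far left
- timer: bystander: white bench timer, 38 x 64 x 62 mm, origin at the centre of its underside; far left
- mouse: bystander: black computer mouse, 112 x 62 x 36 mm, origin at the centre of its underside; to the right of the box
There are look-alikes about, which are no part of the job. There is more than one size of the box; the one meant has the size given above.

How it is judged:
By the outcome, as a careful person would: the job done as asked, in the order asked, and still so for the second after the job is handed in, with the robot touching nothing.
It also fails if it takes over 45 s, if anything falls off the work surface, if the arm or the gripper's body presses on something with over 40 N, if the wrist force passes 120 N, or if a joint passes its speed limit or range.

## Robot

A 6-joint arm with a two-finger parallel gripper is mounted at the origin on a cart in front of the work surface, level with it; the furniture and walls round the work are solid. World frame = base frame: x ahead of the robot, y to its left, z up, the work surface at z = 0. Lengths are in mm, angles in rad, forces in N, time in s.
With the tool pointing down it reaches from about 350 to 975 mm from the base axis. Payload 7.1 kg.
Tool frame: the origin (TCP) lies midway between the tips of the shut fingers; the grasp point (between the pads) lies 19 mm behind it; z points along the fingers, y is the line along which they close (so a half turn about z gives the same grasp; the last joint's range is limited). The gripper opens to 88 mm and grips with 3 to 60 N. Pads are 20 mm wide; open, the fingers measure 115 mm over their backs; the gripper's body (75 mm by 178 mm) begins 61 mm behind the grasp point.
Start: joints at [-1.193, 0.423, 1.63, -0, 1.089, -0.019], TCP at [241.559, -576.415, 196.975] pointing down, gripper open.
Joint ranges: [-3, 3], [-0.9, 2.11], [0.09, 2.58], [-1.31, 4.45], [0.11, 2.69], [-2.54, 2.54]. Speed limits (rad/s): [2.39, 2.39, 3.01, 3.14, 3.14, 3.14].

## Interface

Orientations are given as a rotation vector (axis times angle).
In Python, from workcell import ctrl gives the robot as it stands.
- The arm moves only by the shell command python3 -m inch 'ROWS' [OPENING]. ROWS is JSON, a list of rows, each an object with "xyz": the shift along the tool's x, y, z in mm, a list of three; "rot": the turn, a rotation vector about the tool's x, y, z in rad, a list of three. In form: [{"xyz": [dx, dy, dz], "rot": [ax, ay, az]}, ...]. A call has 1 to 12 rows; each row is the pose to reach, as a shift and turn from the pose commanded when the call began, along the tool's axes at that moment; what a row does not reach only later rows make up. A row lasts 1/12 s, in which the tool goes at most 41.7 mm and 7.16 degrees, less where a joint would pass 70% of its speed; a pose out of reach is approached as far as the arm can. A call with a gripper value outside its range is refused whole. OPENING is the closure in counts, from 0 (fully open) to 255 (shut), set as the call begins (- or left out, the last holds). The fingers move at their own pace and stop on an object; the grip force is fixed at half the most. Time passes only in rows, so rows that repeat a pose let the fingers close. It gives the time, the measured TCP pose, the force, the opening and the grip force at its end, in the units of the state.
- ctrl.get_obs(): the state, without advancing time (a new reading comes with each control period).
- ctrl.get_image(name): name is "scene" or "top"; returns the picture (384x512x3 uint8, red, green, blue); there is no depth.
- ctrl.camera_model(name): a dict with "fx", "fy", "cx", "cy" (pixels), "position" and "attitude" of the camera in the world. Camera axes: x right, y up, looking along -z (the intrinsics and any distortion apply to the point x, -y, -z); pixel columns grow to the right and rows downward; lengths in mm; the calibration is good to about 2 mm. A picture is of the moment at which its call begins. camera_model takes no time and is no camera call.
- ctrl.close_job(): hands the job in; it is judged then, once.
The state is a dict: "t": time; "qpos": joint angles; "qvel": joint speeds; "joint_torque": joint torques, N m; "ee_pos": TCP position; "orientation": TCP orientation; "ft_force": force on the tool from outside, world axes, zero at the start; "moment": the same for the moment, N m; "width": finger opening in mm; "grasp_force": force on a finger pad.
Only numpy, scipy, OpenCV 4.12 (cv2) and the standard library are available. Lean on these libraries where they do the work, as an engineer would, in place of code of your own. Each camera call takes 0.05 s, during which the arm holds its last target. There are 200 camera calls.

## Working session

There is one attempt and no reset: what is moved stays moved. The work goes in short steps, Python scripts to look and compute and a shell command to move; the robot and the scene stay as the last step left them, time stands still between calls to the robot, and variables do not carry over. Pictures are saved under pics/ and viewed, at most 10 in all, crops included, and the job is handed in when it is done.

```bash
mkdir -p pics; ls
python3 - <<'E'
from workcell import ctrl
import cv2,numpy as np
for n in("scene","top"):
    im=ctrl.get_image(n); np.save(n+".npy",im); cv2.imwrite(f"pics/{n}0.png",im[...,::-1]); print(ctrl.camera_model(n))
o=ctrl.get_obs();print({k:o[k] for k in("t","ee_pos","orientation","ft_force","width")})
E
```

```text
pics
{'fx': 358.48962042732643, 'fy': 358.48962042732643, 'cx': 253.9120169449421, 'cy': 192.93264096903624, 'position': array([  90.06191501, -449.43101841,  566.92583978]), 'attitude': array([ 0.92650304, -0.3263741 , -0.60408356])}
{'fx': 457.2128598027538, 'fy': 457.2128598027538, 'cx': 248.32917647000187, 'cy': 189.38534146962724, 'position': array([ 372.91136132,  100.6948367 , 1407.21304027]), 'attitude': array([ 0.1013768 , -0.09446393, -1.55915245])}
{'t': 0.1, 'ee_pos': array([ 241.37092094, -575.94997027,  196.28322695]), 'orientation': array([-3.07868230e+00, -6.18978013e-01,  4.44070235e-04]), 'ft_force': array([ 0.01826523, -0.82887386,  0.1987147 ]), 'width': 87.87625204680548}
```

View pics/scene0.png

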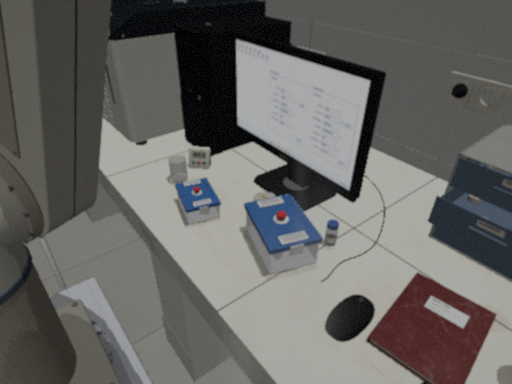

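View pics/top0.png

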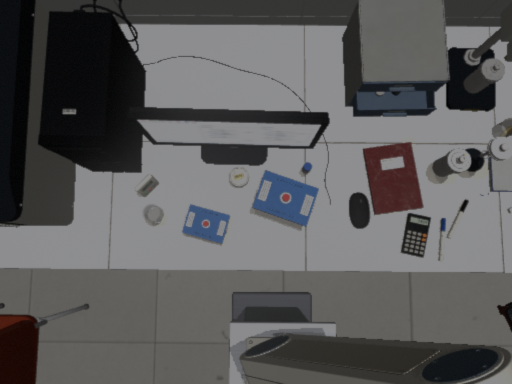

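The large box's lid is at scene (281,222) and top (286,198), with its red plug at scene (281,216) and top (286,198). A smaller look-alike is at scene (197,195) and top (206,224). The blue vial cap is at top (307,168), the tin at (239,177) and the mouse at (359,210). I'll measure both lids and check the choice in a crop.

```bash
cat > h.py <<'E'
from workcell import ctrl
import cv2,numpy as np
from scipy.spatial.transform import Rotation as R
def ray(n,px):
    m=ctrl.camera_model(n); u,v=px
    d=R.from_rotvec(m["attitude"]).apply([(u-m["cx"])/m["fx"],-(v-m["cy"])/m["fy"],-1.])
    return np.array(m["position"]),d/np.linalg.norm(d)
def onz(n,px,z):
    p,d=ray(n,px); return p+d*(z-p[2])/d[2]
def tri(a,b):
    p,d=ray("scene",a); q,e=ray("top",b)
    s=np.linalg.lstsq(np.c_[d,-e],q-p,rcond=None)[0]
    A,B=p+s[0]*d,q+s[1]*e
    return (A+B)/2,np.linalg.norm(A-B)
def proj(n,P):
    m=ctrl.camera_model(n); c=R.from_rotvec(m["attitude"]).inv().apply(np.array(P)-m["position"])
    return m["cx"]-m["fx"]*c[0]/c[2], m["cy"]+m["fy"]*c[1]/c[2]
def masks(im):
    h=cv2.cvtColor(im,cv2.COLOR_RGB2HSV); H,S,V=cv2.split(h)
    return dict(blue=((H>100)&(H<125)&(S>120)&(V>60)).astype(np.uint8),
      red=(((H<8)|(H>172))&(S>120)&(V>90)).astype(np.uint8), white=((S<75)&(V>140)).astype(np.uint8))
def blobs(m,lo=15):
    n,l,s,c=cv2.connectedComponentsWithStats(m)
    return [(c[i].round(1),int(s[i,4]),l==i) for i in range(1,n) if s[i,4]>=lo]
E
python3 - <<'E'
from h import *
for n,win in(("scene",(150,150,350,290)),("top",(170,150,330,250))):
    im=np.load(n+".npy"); M=masks(im)
    x0,y0,x1,y1=win
    for k in("blue","red"):
        w=np.zeros_like(M[k]); w[y0:y1,x0:x1]=M[k][y0:y1,x0:x1]
        for c,a,m in blobs(w):
            print(n,k,c,a)
            if k=="blue" and a>200:
                mm=m.astype(np.uint8); hull=cv2.convexHull(np.argwhere(m)[:,::-1].astype(np.int32))
                P=np.array([onz(n,p[0],68)[:2] for p in hull],np.float32)
                print("  rect@68",cv2.minAreaRect(P))
                f=np.zeros_like(mm); cv2.fillConvexPoly(f,hull,1)
                f=cv2.erode(f,np.ones((3,3)))
                for c2,a2,_ in blobs(M["white"]*f): print("   white",c2,a2,onz(n,c2,70).round(1))
im=np.load("scene.npy")[180:280,225:345]; im2=np.load("top.npy")[160:235,240:330]
a=cv2.resize(im,None,fx=4,fy=4,interpolation=2); b=cv2.resize(im2,(360,300),interpolation=2)
o=np.zeros((400,800,3),np.uint8); o[:,:480]=a; o[:300,480:800]=b[:,:320]
cv2.imwrite("pics/crop1.png",o[...,::-1])
E
```

```text
scene blue [195.9 194.6] 595
  rect@68 ((423.6413879394531, 200.21603393554688), (120.80735778808594, 79.77418518066406), 75.03141021728516)
   white [191.8 182.8] 35 [437. 246.  70.]
   white [201.9 201.8] 87 [414.9 160.2  70. ]
scene blue [278.1 221.6] 1649
  rect@68 ((520.4612426757812, -0.455352783203125), (173.34219360351562, 121.06857299804688), 71.69804382324219)
   white [270.4 201.6] 151 [543.6  63.4  70. ]
   white [281.2 220.1] 55 [518.   -3.9  70. ]
   white [292.8 236.9] 248 [500.6 -59.9  70. ]
scene blue [333.  223.7] 48
scene red [196.1 188.8] 17
scene red [280.9 214.2] 50
top blue [307.1 166.3] 40
top blue [285.1 198. ] 1516
  rect@68 ((517.3842163085938, -0.6320037841796875), (162.31060791015625, 113.54265594482422), 71.166015625)
top blue [205.7 223.7] 703
  rect@68 ((439.40228271484375, 231.2212677001953), (114.6121597290039, 79.99080657958984), 74.90483856201172)
top red [285.5 197.2] 28
```

View pics/crop1.png

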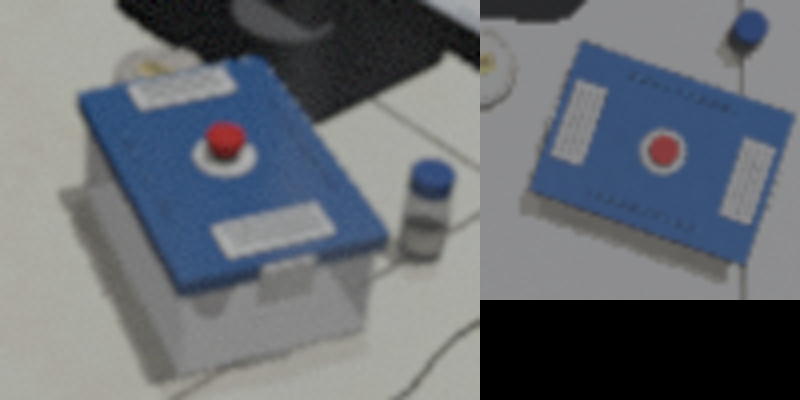

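The crop confirms it. The large lid measures about 168 x 118 mm, with two white pads and the red plug; the other lid is about 115 x 80 mm. Next I'll triangulate the pads.

Run:
```python
from h import *
im=np.load("top.npy"); h=cv2.cvtColor(im,cv2.COLOR_RGB2HSV)
M=masks(im); _,_,m=max(blobs(M["blue"][150:250,170:330]),key=lambda b:b[1])
f=np.zeros(M["blue"].shape,np.uint8); hull=cv2.convexHull((np.argwhere(m)[:,::-1]+[170,150]).astype(np.int32)); cv2.fillConvexPoly(f,hull,1); f=cv2.erode(f,np.ones((3,3)))
w=blobs(((h[...,1]<100)&(h[...,2]>95)).astype(np.uint8)*f,8)
for c,a,_ in w: print(c,a)
w=sorted(w,key=lambda b:-b[1])
pads=sorted([x[0] for x in w[:3]],key=lambda c:c[0]); L,Rr=pads[0],pads[-1]
print("L",tri((270.4,201.6),L),"R",tri((292.8,236.9),Rr),"plug",tri((280.9,213),(285.5,197.2)))
print(onz("top",L,74),onz("top",Rr,74),onz("top",(285.5,197.2),82))
# obstacles
for n,c,z in(("vial",(307.1,167),60),("tin",(239,177),22)): print(n,onz("top",c,z))
o=ctrl.get_obs(); print(R.from_rotvec(o["orientation"]).as_matrix().round(3))
```

```text
[264.3 190.2] 198
[285.  197.5] 88
[306.1 204.7] 193
L (array([539.0688683 ,  59.83189408,  73.97159465]), np.float64(2.070120814186528)) R (array([497.10148196, -62.44923514,  73.56121326]), np.float64(1.146926709191273)) plug (array([517.20396831,  -1.19999321,  88.36562366]), np.float64(1.6291030061066478))
[538.22501767  60.44922379  74.        ] [496.61206821 -62.02848887  74.        ] [517.24747843  -1.1863684   82.        ]
vial [610.95352812 -67.40694992  60.        ]
tin [584.71452347 136.60611858  22.        ]
[[ 0.922  0.386 -0.001]
 [ 0.386 -0.922  0.001]
 [-0.    -0.001 -1.   ]]
```

```bash
cat >> h.py <<'E'
def delta(P,yaw=None):
    o=ctrl.get_obs(); A=R.from_rotvec(o["orientation"]); d=A.inv().apply(np.array(P)-o["ee_pos"])
    M=A.as_matrix(); ty=np.degrees(np.arctan2(M[1,1],M[0,1]))
    # full turn to tool z down, y at yaw deg
    if yaw is None: yaw=-18.8
    a=np.radians(yaw); y=np.array([np.cos(a),np.sin(a),0]); z=np.array([0,0,-1.]); B=R.from_matrix(np.c_[np.cross(y,z),y,z])
    print("shift",d.round(1),"rot",(A.inv()*B).as_rotvec().round(3),"t",o["t"],"ee",o["ee_pos"].round(1),"f",o["ft_force"].round(1),"w",o["width"])
E
python3 - <<'E'
from h import *
print("monitor corner",tri((355,190),(318,149)),tri((238,103),(158,146)))
delta([496.9,-62.2,130])
E
```

```text
monitor corner (array([647.7884929 , -87.79687509, 142.25924701]), np.float64(0.9882626756158722)) (array([646.46484647, 346.59415388, 201.66828636]), np.float64(16.218528151207256))
shift [ 434.2 -375.    66.8] rot [-0.001 -0.001 -0.846] t 0.1 ee [ 241.4 -575.9  196.3] f [ 0.  -0.8  0.2] w 87.87625204680548
```

The monitor's face is at x≈648, with its lower edge at z≈140. I'll turn the tool so its y axis runs along world -y, which keeps the wide gripper body clear of the screen.

```bash
python3 -m inch '[{"xyz":[434,-375,50],"rot":[0,0,0.396]},{"xyz":[434,-375,50],"rot":[0,0,0.396]},{"xyz":[434,-375,50],"rot":[0,0,0.396]},{"xyz":[434,-375,50],"rot":[0,0,0.396]},{"xyz":[434,-375,50],"rot":[0,0,0.396]},{"xyz":[434,-375,50],"rot":[0,0,0.396]},{"xyz":[434,-375,50],"rot":[0,0,0.396]},{"xyz":[434,-375,50],"rot":[0,0,0.396]},{"xyz":[434,-375,50],"rot":[0,0,0.396]},{"xyz":[434,-375,50],"rot":[0,0,0.396]},{"xyz":[434,-375,50],"rot":[0,0,0.396]},{"xyz":[434,-375,50],"rot":[0,0,0.396]}]' 255
python3 -c "
from h import *
delta([496.9,-62.2,110],-90)"
```

```text
t: 1.1
ee_pos: [463.4, -129.0, 153.4]
orientation: [-3.142, -0.001, 0.0]
ft_force: [0.4, -0.6, 0.2]
width: 10.8
grasp_force: 0.0
shift [ 33.6 -66.7  43.4] rot [-0.     0.     0.001] t 1.1 ee [ 463.4 -129.   153.4] f [ 0.4 -0.6  0.2] w 10.798527341764787
```

```bash
python3 -m inch '[{"xyz":[30,-60,43],"rot":[0,0,0]},{"xyz":[30,-60,43],"rot":[0,0,0]},{"xyz":[30,-60,43],"rot":[0,0,0]},{"xyz":[30,-60,43],"rot":[0,0,0]},{"xyz":[30,-60,43],"rot":[0,0,0]},{"xyz":[30,-60,43],"rot":[0,0,0]}]'
python3 -c "
from h import *
delta([496.9,-62.2,80],-90)
cv2.imwrite('pics/s1.png',cv2.resize(ctrl.get_image('scene')[130:280,180:380],(800,600),interpolation=2)[...,::-1])"
```

```text
t: 1.6
ee_pos: [492.9, -71.9, 111.2]
orientation: [3.141, -0.0, 0.001]
ft_force: [0.2, -0.1, 0.3]
width: 0.2
grasp_force: 0.0
shift [ 3.9 -9.7 31.2] rot [ 0.    -0.001 -0.   ] t 1.6 ee [492.9 -71.9 111.2] f [ 0.2 -0.1  0.3] w 0.16818984165818635
```

View pics/s1.png

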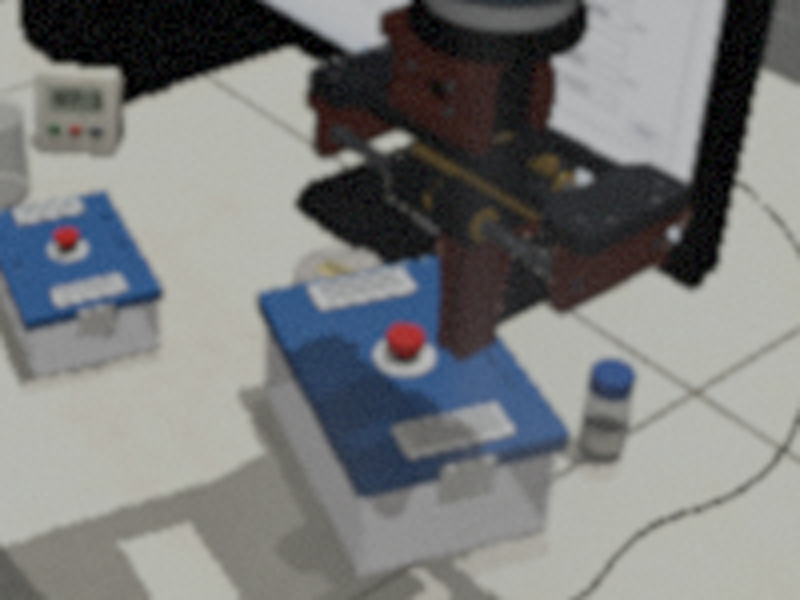

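The shut fingertips show at crop (470,350), above the right pad at crop (452,430), and everything else is undisturbed. I'll centre over the pad and go down.

```bash
python3 -m inch '[{"xyz":[4,-10,10],"rot":[0,0,0]},{"xyz":[4,-10,18],"rot":[0,0,0]},{"xyz":[4,-10,24],"rot":[0,0,0]},{"xyz":[4,-10,28],"rot":[0,0,0]},{"xyz":[4,-10,31],"rot":[0,0,0]},{"xyz":[4,-10,31],"rot":[0,0,0]}]'
python3 -c "
from h import *
delta([496.9,-62.2,68.6],-90);print(proj('scene',ctrl.get_obs()['ee_pos']))"
```

```text
t: 2.15
ee_pos: [496.3, -61.0, 78.7]
orientation: [-3.141, -0.001, 0.003]
ft_force: [-0.2, -0.5, -0.9]
width: 0.6
grasp_force: 0.0
shift [ 0.6  1.2 10.1] rot [-0.     0.002  0.001] t 2.15 ee [496.3 -61.   78.7] f [-0.2 -0.5 -0.9] w 0.5584449772899227
(np.float64(291.9372192770789), np.float64(234.8104586771683))
```

```bash
python3 -m inch '[{"xyz":[0,1,1],"rot":[0,0,0]},{"xyz":[0,1,2],"rot":[0,0,0]},{"xyz":[0,1,3],"rot":[0,0,0]},{"xyz":[0,1,4],"rot":[0,0,0]},{"xyz":[0,1,5],"rot":[0,0,0]}]'
python3 -m inch '[{"xyz":[0,0,0.7],"rot":[0,0,0]},{"xyz":[0,0,1.4],"rot":[0,0,0]},{"xyz":[0,0,2],"rot":[0,0,0]}]'
```

```text
t: 2.57
ee_pos: [497.1, -62.0, 74.7]
orientation: [3.142, 0.001, 0.001]
ft_force: [-0.4, 0.4, -0.5]
width: 0.8
grasp_force: 0.0
t: 2.82
ee_pos: [497.0, -61.9, 72.6]
orientation: [3.142, 0.001, -0.0]
ft_force: [0.0, -0.8, 0.3]
width: 0.2
grasp_force: 0.0
```

```bash
python3 -m inch '[{"xyz":[0,0,0.5],"rot":[0,0,0]},{"xyz":[0,0,1],"rot":[0,0,0]},{"xyz":[0,0,1],"rot":[0,0,0]}]'
python3 -m inch '[{"xyz":[0,0,0.5],"rot":[0,0,0]},{"xyz":[0,0,1],"rot":[0,0,0]},{"xyz":[0,0,1],"rot":[0,0,0]}]'
```

```text
t: 3.07
ee_pos: [496.9, -61.9, 71.5]
orientation: [-3.142, -0.001, 0.0]
ft_force: [0.5, 0.3, -0.6]
width: 0.6
grasp_force: 0.0
t: 3.32
ee_pos: [496.9, -62.0, 70.5]
orientation: [3.142, 0.001, -0.0]
ft_force: [0.9, -0.3, 0.0]
width: 0.4
grasp_force: 0.0
```

```bash
python3 -m inch '[{"xyz":[0,0,0.5],"rot":[0,0,0]},{"xyz":[0,0,0.5],"rot":[0,0,0]}]'
python3 -m inch '[{"xyz":[0,0,0.5],"rot":[0,0,0]},{"xyz":[0,0,0.5],"rot":[0,0,0]}]'
python3 - <<'E'
from h import *
im=ctrl.get_image('scene');np.save('s2.npy',im)
cv2.imwrite('pics/s2.png',cv2.resize(im[190:270,240:340],(750,600),interpolation=2)[...,::-1])
E
```

```text
t: 3.48
ee_pos: [496.9, -61.9, 70.0]
orientation: [-3.142, -0.001, 0.0]
ft_force: [0.3, 0.2, -0.4]
width: 0.6
grasp_force: 0.0
t: 3.65
ee_pos: [496.9, -61.9, 69.5]
orientation: [-3.142, -0.001, 0.0]
ft_force: [0.5, -0.7, 0.7]
width: 0.3
grasp_force: 0.0
```

View pics/s2.png

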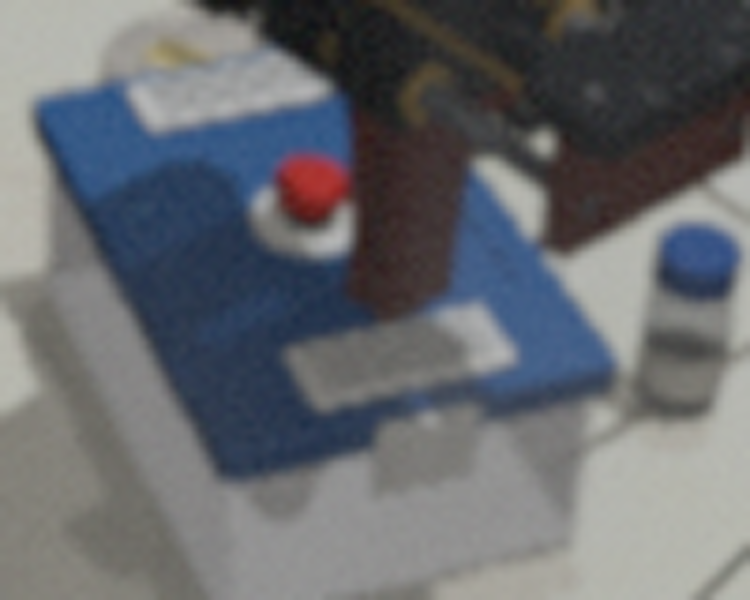

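The tip appears at crop (400,310), which is pixel (293,231). That is higher in the image than the pad, so the fingertip isn't touching yet. I'll compare it with the projected TCP.

Run:
```python
from h import *
o=ctrl.get_obs();p=o["ee_pos"];print(p,o["qpos"].round(4))
print("tcp now",proj("scene",p),"z+10",proj("scene",p+[0,0,10]),"s1 tcp",proj("scene",[492.9,-71.9,111.2]))
for dx,dy in((-10,-13.5),(-10,13.5),(10,-13.5)): print(dx,dy,proj("scene",p+[dx,dy,0]))
```

```text
[496.96770054 -61.93196903  69.57649208] [-1.4770e-01  4.4160e-01  1.9835e+00 -1.0000e-04  7.1660e-01  1.4223e+00]
tcp now (np.float64(292.16781363185055), np.float64(238.27088442552915)) z+10 (np.float64(292.505550109335), np.float64(234.60814569850248)) s1 tcp (np.float64(295.5590236640835), np.float64(225.9943785697346))
-10 -13.5 (np.float64(293.09059645602844), np.float64(243.84753930243136))
-10 13.5 (np.float64(284.1835018918773), np.float64(236.7571993304935))
10 -13.5 (np.float64(300.23093485969423), np.float64(239.79951041353365))
```

Run:
```python
from h import *
t=ctrl.get_image('top'); s=np.load('s2.npy')
p=ctrl.get_obs()["ee_pos"]
for z in(0,80,250): print(z,proj("top",p+[0,0,z]),proj("scene",p+[0,0,z]))
o=np.zeros((600,800,3),np.uint8)
o[:,:400]=cv2.resize(t[130:280,240:340],(400,600),interpolation=2); o[:,400:]=cv2.resize(s[120:270,250:350],(400,600),interpolation=2)
cv2.imwrite('pics/c3.png',o[...,::-1])
```

```text
0 (np.float64(305.8793668260564), np.float64(204.7123323884187)) (np.float64(292.1682578257341), np.float64(238.26226565090207))
80 (np.float64(309.38746068211276), np.float64(202.0675781434241)) (np.float64(295.0249403901491), np.float64(207.2814074307666))
250 (np.float64(318.53275308449565), np.float64(195.17293623948447)) (np.float64(302.5382332674724), np.float64(125.79938898802956))
```

View pics/c3.png

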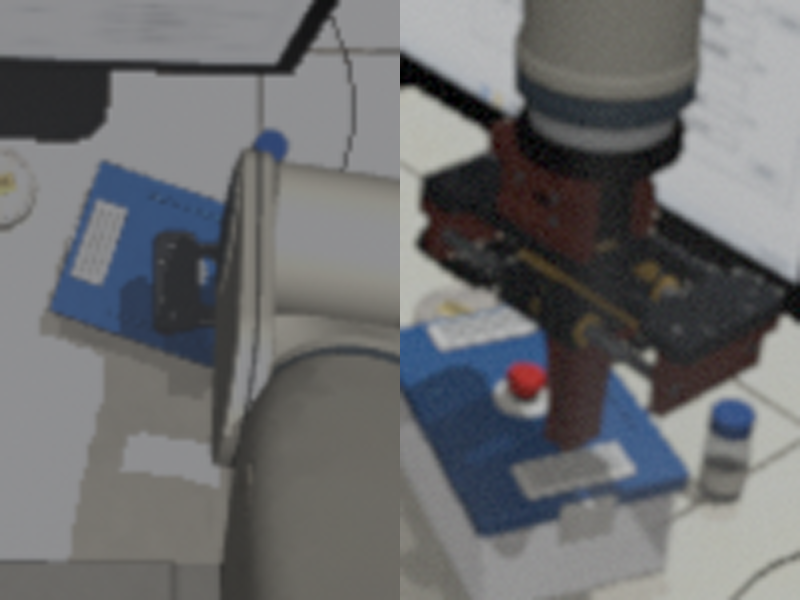

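The body position matches the kinematics, but the visible finger ends about 20–25 mm above the reported TCP. I'll go down gently by feel.

```bash
python3 -m inch '[{"xyz":[0,0,1],"rot":[0,0,0]},{"xyz":[0,0,2],"rot":[0,0,0]}]'|grep -E 'ee|ft'
python3 -m inch '[{"xyz":[0,0,1],"rot":[0,0,0]},{"xyz":[0,0,2],"rot":[0,0,0]}]'|grep -E 'ee|ft'
```

```text
ee_pos: [497.0, -62.0, 67.6]
ft_force: [-1.3, -0.5, 0.7]
ee_pos: [496.9, -61.9, 65.5]
ft_force: [-0.0, 0.1, 0.0]
```

```bash
for i in 1 2; do python3 -m inch '[{"xyz":[0,0,1],"rot":[0,0,0]},{"xyz":[0,0,2],"rot":[0,0,0]}]'|grep -E 'ee|ft'; done
python3 - <<'E'
from h import *
s=ctrl.get_image('scene')
cv2.imwrite('pics/c4.png',cv2.resize(s[190:270,240:340],(750,600),interpolation=2)[...,::-1])
o=ctrl.get_obs();print(o["width"],o["moment"])
E
```

```text
ee_pos: [496.9, -61.9, 63.5]
ft_force: [0.4, 0.4, -0.8]
ee_pos: [497.0, -62.0, 61.5]
ft_force: [-0.3, 0.5, 0.9]
0.40616209561130084 [0.04015867 0.05504811 0.04473169]
```

View pics/c4.png

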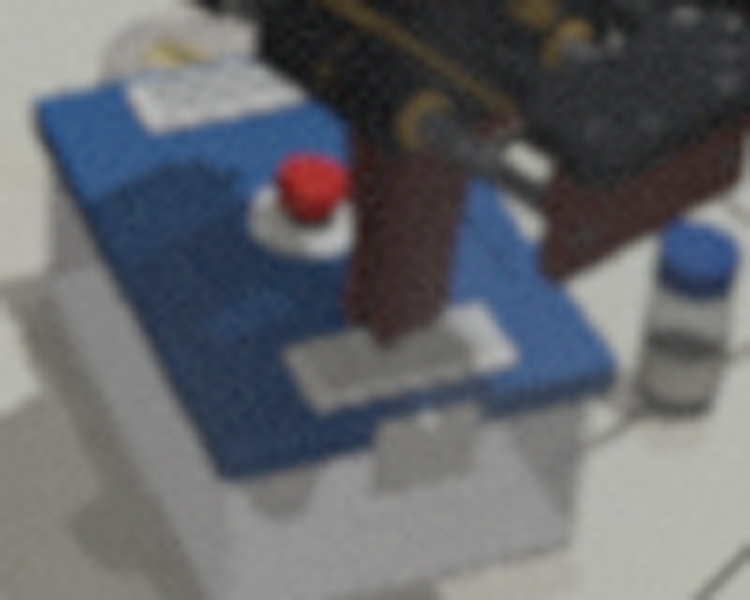

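The finger's near lower corner is at crop (385,345), about 6 px short of where it should meet the pad. I'll continue by feel.

```bash
for i in 1 2 3; do python3 -m inch '[{"xyz":[0,0,1],"rot":[0,0,0]},{"xyz":[0,0,2],"rot":[0,0,0]}]'|grep -E 'ee|ft'; done
```

```text
ee_pos: [497.1, -62.0, 59.6]
ft_force: [-0.2, -0.2, 0.2]
ee_pos: [496.9, -61.9, 57.5]
ft_force: [-0.2, 0.3, 0.5]
ee_pos: [497.0, -61.9, 55.5]
ft_force: [0.2, 0.3, -0.3]
```

```bash
for i in 1 2 3 4; do python3 -m inch '[{"xyz":[0,0,0.5],"rot":[0,0,0]},{"xyz":[0,0,1],"rot":[0,0,0]}]'|grep -E 'ee|ft'; done
```

```text
ee_pos: [497.0, -61.9, 54.5]
ft_force: [-0.3, -0.4, -0.1]
ee_pos: [497.0, -61.9, 53.6]
ft_force: [0.0, 0.2, 0.2]
ee_pos: [497.0, -61.9, 52.6]
ft_force: [-0.6, -0.3, -0.2]
ee_pos: [497.1, -62.0, 51.7]
ft_force: [-0.9, -0.2, 6.5]
```

Contact at a reported z≈52. With the pad at about 74, the fingertips sit roughly 22 mm above the reported TCP. Now I'll press slowly to the hard stop.

```bash
for i in 1 2 3 4 ; do python3 -m inch '[{"xyz":[0,0,0.4],"rot":[0,0,0]},{"xyz":[0,0,0.8],"rot":[0,0,0]}]'|grep -E 'ee|ft'; done
```

```text
ee_pos: [497.1, -62.0, 51.3]
ft_force: [-2.6, -0.5, 7.8]
ee_pos: [497.1, -62.0, 50.6]
ft_force: [-2.2, -0.6, 7.4]
ee_pos: [497.1, -62.0, 49.8]
ft_force: [-2.0, -1.1, 8.0]
ee_pos: [497.1, -62.1, 49.0]
ft_force: [-2.4, -0.5, 8.4]
```

```bash
for i in 1 2 3 ; do python3 -m inch '[{"xyz":[0,0,0.4],"rot":[0,0,0]},{"xyz":[0,0,0.8],"rot":[0,0,0]}]'|grep -E 'ee|ft'; done
```

```text
ee_pos: [497.1, -62.1, 48.2]
ft_force: [-2.3, -0.7, 8.3]
ee_pos: [497.1, -62.1, 47.4]
ft_force: [-2.0, 0.1, 8.7]
ee_pos: [497.1, -62.1, 46.6]
ft_force: [-2.0, -1.3, 9.1]
```

```bash
for i in 1 2 3 ; do python3 -m inch '[{"xyz":[0,0,0.3],"rot":[0,0,0]},{"xyz":[0,0,0.6],"rot":[0,0,0]}]'|grep -E 'ee|ft'; done
```

```text
ee_pos: [497.1, -62.1, 46.0]
ft_force: [-2.7, -1.6, 8.1]
ee_pos: [497.1, -62.1, 45.4]
ft_force: [-2.3, -1.0, 8.2]
ee_pos: [497.1, -62.1, 44.8]
ft_force: [-2.1, -1.6, 8.0]
```

```bash
for i in 1 2 3 ; do python3 -m inch '[{"xyz":[0,0,0.3],"rot":[0,0,0]},{"xyz":[0,0,0.6],"rot":[0,0,0]}]'|grep -E 'ee|ft'; done
```

```text
ee_pos: [497.1, -62.1, 44.2]
ft_force: [-2.6, -1.0, 9.7]
ee_pos: [497.2, -62.2, 43.9]
ft_force: [-4.5, -0.2, 15.1]
ee_pos: [497.3, -62.2, 43.7]
ft_force: [-4.9, -0.8, 20.2]
```

Hard stop at a reported z of 43.9, about 8 mm of travel and in range, so the tip offset is 24.7 mm. I'll lift and go over to the left pad.

```bash
python3 -m inch '[{"xyz":[0,0,-12],"rot":[0,0,0]},{"xyz":[0,0,-35],"rot":[0,0,0]},{"xyz":[10,-30,-38],"rot":[0,0,0]},{"xyz":[20,-60,-38],"rot":[0,0,0]},{"xyz":[30,-90,-38],"rot":[0,0,0]},{"xyz":[41.5,-122,-38],"rot":[0,0,0]},{"xyz":[41.5,-122,-38],"rot":[0,0,0]},{"xyz":[41.5,-122,-38],"rot":[0,0,0]}]'
python3 - <<'E'
from h import *
delta([538.6,60.1,56],-90)
t=ctrl.get_image('top'); s=ctrl.get_image('scene')
o=np.zeros((600,800,3),np.uint8)
o[:,:400]=cv2.resize(t[130:280,240:340],(400,600),interpolation=2); o[:,400:]=cv2.resize(s[120:270,250:350],(400,600),interpolation=2)
cv2.imwrite('pics/c5.png',o[...,::-1])
E
```

```text
t: 8.47
ee_pos: [538.7, 61.5, 80.4]
orientation: [3.142, 0.006, 0.001]
ft_force: [0.7, -1.0, 0.3]
width: 0.2
grasp_force: 0.0
shift [-0.1  1.4 24.4] rot [ 0.    -0.     0.004] t 8.4667 ee [538.7  61.5  80.4] f [ 0.7 -1.   0.3] w 0.18905282401295317
```

View pics/c5.png

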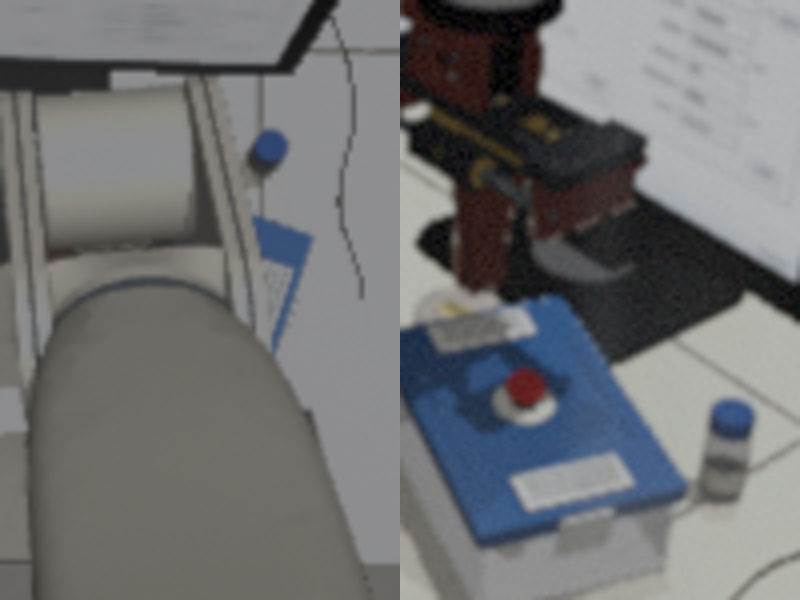

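The box and vial are in place, with the vial cap still at top (307,167). The finger hangs above the left pad at scene (370,201). Going down.

```bash
python3 -m inch '[{"xyz":[0,1,8],"rot":[0,0,0]},{"xyz":[0,1,14],"rot":[0,0,0]},{"xyz":[0,1,19],"rot":[0,0,0]},{"xyz":[0,1,22],"rot":[0,0,0]},{"xyz":[0,1,24],"rot":[0,0,0]},{"xyz":[0,1,24],"rot":[0,0,0]}]'|grep -E 'ee|ft'
for i in 1 2 3 4 ; do python3 -m inch '[{"xyz":[0,0,0.4],"rot":[0,0,0]},{"xyz":[0,0,0.8],"rot":[0,0,0]}]'|grep -E 'ee|ft'; done
```

```text
ee_pos: [538.0, 58.8, 55.7]
ft_force: [-0.8, 0.6, 0.1]
ee_pos: [538.6, 59.1, 55.7]
ft_force: [1.1, 0.1, -0.1]
ee_pos: [538.6, 59.2, 55.0]
ft_force: [0.5, -0.1, 0.1]
ee_pos: [538.4, 59.2, 54.1]
ft_force: [-0.6, 0.7, -0.1]
ee_pos: [538.4, 59.1, 53.2]
ft_force: [-1.0, -1.1, 0.2]
```

```bash
for i in 1 2 3 4 5 6; do python3 -m inch '[{"xyz":[0,0,0.4],"rot":[0,0,0]},{"xyz":[0,0,0.8],"rot":[0,0,0]}]'|grep -E 'ee|ft'; done
```

```text
ee_pos: [538.4, 59.1, 52.4]
ft_force: [-0.4, 0.2, 0.3]
ee_pos: [538.4, 59.1, 51.6]
ft_force: [-0.4, -0.2, 2.4]
ee_pos: [538.8, 59.0, 51.3]
ft_force: [-1.5, -1.0, 7.5]
ee_pos: [538.9, 59.1, 50.7]
ft_force: [-1.5, -2.1, 7.6]
ee_pos: [538.9, 59.1, 49.9]
ft_force: [-0.9, 0.4, 7.1]
ee_pos: [539.0, 59.2, 49.2]
ft_force: [-1.0, 0.5, 7.2]
```

```bash
for i in 1 2 3 4 5; do python3 -m inch '[{"xyz":[0,0,0.4],"rot":[0,0,0]},{"xyz":[0,0,0.8],"rot":[0,0,0]}]'|grep -E 'ee|ft'; done
```

```text
ee_pos: [539.1, 59.2, 48.4]
ft_force: [-0.7, -0.1, 7.4]
ee_pos: [539.1, 59.3, 47.6]
ft_force: [-1.5, 0.8, 7.9]
ee_pos: [539.1, 59.3, 46.8]
ft_force: [-0.5, 0.9, 7.5]
ee_pos: [539.2, 59.4, 46.0]
ft_force: [-1.4, -0.2, 7.2]
ee_pos: [539.2, 59.4, 45.2]
ft_force: [-1.7, 2.5, 6.9]
```

```bash
for i in 1 2; do python3 -m inch '[{"xyz":[0,0,0.3],"rot":[0,0,0]},{"xyz":[0,0,0.6],"rot":[0,0,0]}]'|grep -E 'ee|ft'; done
```

```text
ee_pos: [539.2, 59.4, 44.6]
ft_force: [-1.1, 1.4, 7.3]
ee_pos: [539.2, 59.5, 44.1]
ft_force: [-1.4, 1.7, 7.4]
```

```bash
for i in 1 2; do python3 -m inch '[{"xyz":[0,0,0.3],"rot":[0,0,0]},{"xyz":[0,0,0.6],"rot":[0,0,0]}]'|grep -E 'ee|ft'; done
```

```text
ee_pos: [539.2, 59.5, 43.5]
ft_force: [-0.5, 3.4, 7.7]
ee_pos: [539.3, 59.5, 42.9]
ft_force: [-0.5, 2.9, 8.9]
```

```bash
for i in 1 2; do python3 -m inch '[{"xyz":[0,0,0.3],"rot":[0,0,0]},{"xyz":[0,0,0.6],"rot":[0,0,0]}]'|grep -E 'ee|ft'; done
```

```text
ee_pos: [539.4, 59.6, 42.6]
ft_force: [-2.4, 1.8, 15.9]
ee_pos: [539.4, 59.5, 42.6]
ft_force: [-4.9, 1.5, 21.7]
```

Left hard stop at 42.6. The right one stopped at 43.8 while the lid was tilted, so I'll re-press the right pad to make sure it is flush.

```bash
python3 -m inch '[{"xyz":[0,0,-12],"rot":[0,0,0]},{"xyz":[0,0,-35],"rot":[0,0,0]},{"xyz":[-10,30,-38],"rot":[0,0,0]},{"xyz":[-20,60,-38],"rot":[0,0,0]},{"xyz":[-30,90,-38],"rot":[0,0,0]},{"xyz":[-42,122,-38],"rot":[0,0,0]},{"xyz":[-42,122,-20],"rot":[0,0,0]},{"xyz":[-42,122,-10],"rot":[0,0,0]},{"xyz":[-42,122,-5],"rot":[0,0,0]},{"xyz":[-42,122,-5],"rot":[0,0,0]}]'|grep -E 't:|ee|ft'
for i in 1 2 3; do python3 -m inch '[{"xyz":[0,0,0.4],"rot":[0,0,0]},{"xyz":[0,0,0.8],"rot":[0,0,0]}]'|grep -E 'ee|ft'; done
```

```text
t: 13.4
ee_pos: [495.8, -62.3, 44.7]
ft_force: [0.6, 0.2, -0.6]
ee_pos: [497.0, -62.2, 45.2]
ft_force: [-0.9, -0.6, -0.2]
ee_pos: [496.9, -62.5, 44.6]
ft_force: [-0.5, -0.1, 0.4]
ee_pos: [496.7, -62.8, 43.6]
ft_force: [0.4, -0.2, 0.5]
```

```bash
for i in 1 2 3; do python3 -m inch '[{"xyz":[0,0,0.3],"rot":[0,0,0]},{"xyz":[0,0,0.6],"rot":[0,0,0]}]'|grep -E 't:|ee|ft'; done
```

```text
t: 14.07
ee_pos: [496.6, -62.9, 42.9]
ft_force: [-0.9, 0.1, 4.6]
t: 14.23
ee_pos: [496.7, -63.0, 42.8]
ft_force: [-2.8, 1.0, 12.5]
t: 14.4
ee_pos: [496.7, -63.0, 42.7]
ft_force: [-3.5, 1.8, 17.3]
```

Both ends stop at 42.6–42.8, so the lid is flush. The plug should first touch at about 55–57 and be home at about 48.8.

```bash
python3 -m inch '[{"xyz":[0,0,-12],"rot":[0,0,0]},{"xyz":[0,0,-28],"rot":[0,0,0]},{"xyz":[7,-20,-28],"rot":[0,0,0]},{"xyz":[14,-42,-28],"rot":[0,0,0]},{"xyz":[20.5,-62,-24],"rot":[0,0,0]},{"xyz":[20.5,-62,-20],"rot":[0,0,0]},{"xyz":[20.5,-62,-18],"rot":[0,0,0]},{"xyz":[20.5,-62,-18],"rot":[0,0,0]}]'|grep -E 't:|ee|ft'
for i in 1 2 ; do python3 -m inch '[{"xyz":[0,0,0.5],"rot":[0,0,0]},{"xyz":[0,0,1],"rot":[0,0,0]}]'|grep -E 'ee|ft'; done
```

```text
t: 15.07
ee_pos: [516.0, -1.3, 58.9]
ft_force: [-0.3, -0.3, -0.1]
ee_pos: [516.6, -1.7, 58.5]
ft_force: [0.3, -0.1, -0.1]
ee_pos: [516.9, -1.5, 57.7]
ft_force: [0.1, 0.1, 0.7]
```

```bash
for i in 1 2 3 4 5 6 7; do python3 -m inch '[{"xyz":[0,0,0.5],"rot":[0,0,0]},{"xyz":[0,0,1],"rot":[0,0,0]}]'|grep -E 'ee|ft'; done
```

```text
ee_pos: [517.0, -1.1, 56.6]
ft_force: [0.2, -0.9, -0.3]
ee_pos: [516.9, -0.9, 55.6]
ft_force: [0.1, -0.5, -0.2]
ee_pos: [517.1, -1.0, 54.9]
ft_force: [-1.8, -0.9, 4.8]
ee_pos: [517.1, -0.9, 53.8]
ft_force: [-0.7, -0.2, 5.4]
ee_pos: [517.0, -1.0, 52.7]
ft_force: [-1.9, -0.6, 4.3]
ee_pos: [517.0, -1.0, 51.6]
ft_force: [-1.7, -1.1, 5.0]
ee_pos: [517.0, -0.9, 50.6]
ft_force: [-1.0, -0.3, 4.7]
```

```bash
for i in 1 2 3 4; do python3 -m inch '[{"xyz":[0,0,0.3],"rot":[0,0,0]},{"xyz":[0,0,0.6],"rot":[0,0,0]}]'|grep -E 'ee|ft'; done
```

```text
ee_pos: [517.0, -0.9, 50.0]
ft_force: [-0.1, -1.2, 4.8]
ee_pos: [517.0, -0.9, 49.4]
ft_force: [-1.0, -1.7, 4.3]
ee_pos: [517.0, -0.9, 48.8]
ft_force: [-0.5, -0.6, 4.7]
ee_pos: [517.1, -0.9, 48.6]
ft_force: [-2.8, -1.1, 14.5]
```

Hard stop at 48.6, as predicted. One small confirming push, then lift away well clear and look.

```bash
python3 -m inch '[{"xyz":[0,0,0.3],"rot":[0,0,0]},{"xyz":[0,0,0.3],"rot":[0,0,0]}]'|grep -E 'ee|ft'
python3 -m inch '[{"xyz":[0,0,-15],"rot":[0,0,0]},{"xyz":[0,0,-40],"rot":[0,0,0]},{"xyz":[0,0,-75],"rot":[0,0,0]},{"xyz":[-20,35,-90],"rot":[0,0,0]},{"xyz":[-30,70,-100],"rot":[0,0,0]},{"xyz":[-40,110,-100],"rot":[0,0,0]},{"xyz":[-50,150,-100],"rot":[0,0,0]},{"xyz":[-60,190,-100],"rot":[0,0,0]},{"xyz":[-70,230,-100],"rot":[0,0,0]},{"xyz":[-80,270,-100],"rot":[0,0,0]},{"xyz":[-80,270,-100],"rot":[0,0,0]},{"xyz":[-80,270,-100],"rot":[0,0,0]}]'|grep -E 't:|ee|ft'
python3 - <<'E'
from h import *
t=ctrl.get_image('top'); s=ctrl.get_image('scene')
o=np.zeros((600,800,3),np.uint8)
o[:,:400]=cv2.resize(t[130:280,240:340],(400,600),interpolation=2); o[:,400:]=cv2.resize(s[140:290,250:350],(400,600),interpolation=2)
cv2.imwrite('pics/c6.png',o[...,::-1])
for n,im in(("top",t),("scene",s)):
  for c,a,m in blobs(masks(im)["blue"],30)[:6]: print(n,c,a)
E
```

```text
ee_pos: [517.1, -1.0, 48.6]
ft_force: [-2.3, -0.2, 13.9]
t: 18.4
ee_pos: [436.1, -272.6, 147.3]
ft_force: [-0.0, -0.0, -0.1]
top [307.  166.2] 41
top [284.8 198.3] 1490
top [205.6 223.7] 692
scene [195.8 194.6] 588
scene [278.1 224.5] 1641
scene [333.  223.9] 62
```

View pics/c6.png

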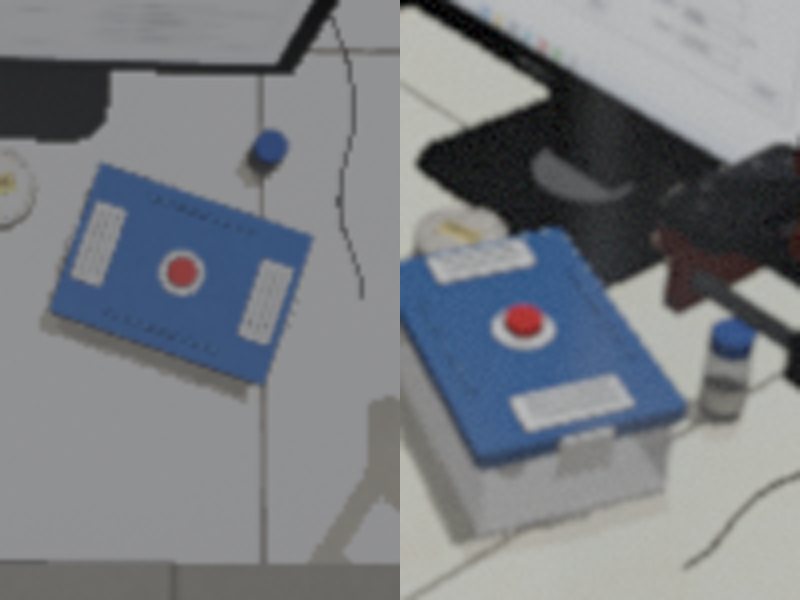

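The lid is down all round, and the plug at scene crop (523,322) is low. The box is at top (285,198) and the vial at (307,166), both unmoved, and the robot is clear. Handing in.

```bash
python3 -c "
from workcell import ctrl
print(ctrl.close_job())"
```

```text
the job is handed in; nothing more can be done
None
```

I pressed both lid ends to their hard stops, then pushed the vent plug fully in. Peak force was about 22 N, the box and vial had not moved in the last pictures, and I handed the job in at about 18.5 s.

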